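Put the toppled tins back in the seamer's infeed row

TASK

Two square tins have toppled out of the row and lean over the steel rail: stand each one upright on an empty green pad in the row (either tin on either pad), centred and square to the row, set down gently, not dropped. Once both stand there released, throw the red lever all the way over, away from the robot, to release the row. Leave the tins that are already standing, and the white tub beside the lane, where they are.

Things in the scene. Friction and masses are not known exactly. Their poses are not given: they have to be found in the camera images.
- lane: fixed lane 490 mm long (its y). Black row bed: top 30 mm above table, x -50 to 34 mm; row of 5 places on x = 0, y = -190, -95, 0, 95, 190. Beyond (+x): gutter, floor 8 mm above table. Steel rail, 12 mm thick, along y at x = 139, axis 54 mm high; thin front rail x = -45, 45 mm high; end plates to 55 mm high at y = -242, 242. Origin on the table under the row's middle
- tipped1: toppled square tin 56 x 56 x 120 mm, white with green label band, black cap 32 mm across, 12 mm high on top; about 0.3 kg. Origin: centre of its underside; z runs up to the cap, x and y square to its sides. It lies in the gutter leaning 45 degrees to the lane's +x: lower bottom edge on the gutter floor at lane x = 85 mm, side on the steel rail, cap end up, away from the robot
- tipped2: the other toppled tin, alike in all respects: square tin 56 x 56 x 120 mm, white with green label band, black cap 32 mm across, 12 mm high on top; about 0.3 kg. Origin: centre of its underside; z runs up to the cap, x and y square to its sides. It leans like the first
- pad1: green square pad 62 x 62 mm, 4 mm thick, fixed on the row bed at an empty place. Origin: centre of its underside (30 mm above the table), so its top is 4 mm above it; its x and y are the lane's
- pad2: the other green pad, alike, at the other empty place
- stand1: a standing neighbour on the black bed in the row: square tin 56 x 56 x 120 mm, white with green label band, black cap 32 mm across, 12 mm high on top; about 0.3 kg. Origin: centre of its underside; z runs up to the cap, x and y square to its sides.
- stand2: a standing neighbour on the black bed in the row: square tin 56 x 56 x 120 mm, white with green label band, black cap 32 mm across, 12 mm high on top; about 0.3 kg. Origin: centre of its underside; z runs up to the cap, x and y square to its sides.
- stand3: a standing neighbour on the black bed in the row: square tin 56 x 56 x 120 mm, white with green label band, black cap 32 mm across, 12 mm high on top; about 0.3 kg. Origin: centre of its underside; z runs up to the cap, x and y square to its sides.
- lever (a joint): red toggle lever on a grey block beside the lane (either side): 0 = leaning 0.5 rad towards the robot, 1.0 = leaning 0.5 rad away from the robot (+x); it stays where it is left
- lever_tip (a point): centre of the round tip of the lever, 26 mm across; it moves on a 90 mm radius about a pivot along the block's y, 22 mm above the table at the block's middle (tip 101 mm high at both ends of the swing, 112 mm midway). Block 70 x 50 mm, 25 mm high. Turned up to 0.15 rad from straight ahead; the point's x axis, levelled, is the swing direction
- tub: bystander: white tub with blue lid, 68 mm across, 85 mm high, beside the lane on the side without the lever. Origin: centre of its underside

How it is judged:
On the way, in this order (a step that is already met when the one before it is completed fails the run):
1. both toppled tins stand upright and released, one on each green pad (angle between each of tipped1, tipped2's own z axis and vertical below 0.1 rad and (angle between the x axis of tipped1 and the x axis of lane, either way round below 0.26 rad or angle between the x axis of tipped1 and the y axis of lane, either way round below 0.26 rad) and linear speed of each of tipped1, tipped2 below 0.03 m/s and contact force between the fingers and tipped1 below 0.1 N and (angle between the x axis of tipped2 and the x axis of lane, either way round below 0.26 rad or angle between the x axis of tipped2 and the y axis of lane, either way round below 0.26 rad) and contact force between the fingers and tipped2 below 0.1 N and ((horizontal distance between tipped1 and pad1 below 0.015 m and z of tipped1 in the frame of pad1 between 0 and 0.009 m and horizontal distance between tipped2 and pad2 below 0.015 m and z of tipped2 in the frame of pad2 between 0 and 0.009 m) or (horizontal distance between tipped1 and pad2 below 0.015 m and z of tipped1 in the frame of pad2 between 0 and 0.009 m and horizontal distance between tipped2 and pad1 below 0.015 m and z of tipped2 in the frame of pad1 between 0 and 0.009 m))), for 0.2 s.
2. the lever is thrown over, away from the robot (value of joint lever above 0.85 rad), for 0.1 s.
At the end, for the whole second after the job is handed in: Each toppled tin stands on its own green pad, upright within 0.1 rad, its base centre within 15 mm of the pad's centre, its sides within 0.26 rad of square to the row, at rest and released; the lever reads more than 0.85 rad (all of step 1 and value of joint lever above 0.85 rad); the robot touches nothing.
It fails at once if a standing neighbour is shifted by more than 20 mm or tipped by more than 0.3 rad (distance of any of stand1, stand2, stand3 from where it was at the start of the episode above 0.02 m or angle between any of stand1, stand2, stand3's own z axis and vertical above 0.3 rad).
It fails at once if a tin is dropped (faster than 0.5 m/s with no finger on it) ((contact force between the fingers and tipped1 below 0.05 N and linear speed of tipped1 above 0.5 m/s) or (contact force between the fingers and tipped2 below 0.05 N and linear speed of tipped2 above 0.5 m/s)).
It fails at once if the white tub is moved by more than 40 mm (distance of tub from where it was at the start of the episode above 0.04 m).
It also fails if it takes over 66 s, if anything falls off the work surface, if the arm or the gripper's body presses on something with over 40 N, if the wrist force passes 120 N, or if a joint passes its speed limit or range.

ROBOT

A 6-joint arm with a two-finger parallel gripper is mounted at the origin on the work surface. World frame = base frame: x ahead of the robot, y to its left, z up, the work surface at z = 0. Lengths are in m, angles in rad, forces in N, time in s.
With the tool pointing down it reaches from about 0.375 to 0.9 m from the base axis. Payload 3.1 kg.
Tool frame: the origin (TCP) lies midway between the tips of the shut fingers; the grasp point (between the pads) lies 19 mm behind it; z points along the fingers, y is the line along which they close (so a half turn about z gives the same grasp; the last joint's range is limited). The gripper opens to 87 mm and grips with 3 to 60 N. Pads are 19 mm wide; open, the fingers measure 117 mm over their backs; the gripper's body (75 mm by 190 mm) begins 51 mm behind the grasp point.
Start: joints at [-1.448, 0.527, 1.433, -0, 1.181, -0.178], TCP at [0.185, -0.597, 0.223] pointing down, gripper open.
Joint ranges: [-3.08, 3.08], [-0.75, 2.2], [0.22, 2.44], [-1.43, 4.57], [0, 2.65], [-2.85, 2.85]. Speed limits (rad/s): [2.79, 2.79, 3.14, 3.14, 3.14, 3.14].

INTERFACE

Orientations are given as a unit quaternion [x, y, z, w].
In Python, from rig import robot gives the robot as it stands. The module is installed in compiled form; this text tells all that it offers.
- The arm moves only by the tool play_rows, never from a script. Its arguments are lists of equal length, an entry for each row: "gripper": the closure, from -1 (fully open) to 1 (shut); "delta_pos": the shift along the tool's x, y, z in cm, a list of three; "turn": the turn, a rotation vector about the tool's x, y, z in rad, a list of three. A call has 1 to 12 rows; each row is the pose to reach, as a shift and turn from the pose commanded when the call began, along the tool's axes at that moment; what a row does not reach only later rows make up. A row lasts 1/8 s, in which the tool goes at most 62.5 mm and 10.7 degrees, less where a joint would pass 70% of its speed; a pose out of reach is approached as far as the arm can. A call with a gripper value outside its range is refused whole. The fingers move at their own pace and stop on an object; "squeeze" is the grip in N (left out, the last holds). Time passes only in rows, so rows that repeat a pose let the fingers close. It gives the time, the measured TCP pose, the force, the opening and the grip force at its end, in the units of the state.
- robot.get_obs(): the state, without advancing time (a new reading comes with each control period).
- robot.camera(name): name is "side" or "top"; returns a dict with "color" (480x640x3 uint8, red, green, blue), "vfov" (degrees; the focal length in pixels is half the picture's height over the tangent of half this angle, whatever the lens; pixels are square), "cx", "cy" (the principal point, pixels), "R" (3x3) and "t" (3): a world point X has camera coordinates R X + t. Camera axes: x right, y down, z forward; pixel columns grow to the right and rows downward; lengths in m; the calibration is good to about 2 mm. A picture is of the moment at which its call begins. There is no depth.
- robot.hand_in(): hands the job in; it is judged then, once.
The state is a dict: "time": time; "q": joint angles; "joint_velocities": joint speeds; "joint_torque": joint torques, N m; "position": TCP position; "tool_rot": TCP orientation; "ft_force": force on the tool from outside, world axes, zero at the start; "moment": the same for the moment, N m; "grip_width": finger opening in m; "grip_force": force on a finger pad.
Only numpy, scipy, OpenCV 4.12 (cv2) and the standard library are available. Lean on these libraries where they do the work, as an engineer would, in place of code of your own. Each camera call takes 0.05 s, during which the arm holds its last target. There are 200 camera calls.

## Working session

There is one attempt and no reset: what is moved stays moved. The work goes in short steps, Python scripts to look and compute and a tool call to move; the robot and the scene stay as the last step left them, time stands still between calls to the robot, and variables do not carry over. Pictures are saved under pics/ and viewed, at most 10 in all, crops included, and the job is handed in when it is done.

Besides the shell and the picture viewer there is one more tool, called after "Request:" as name(argument=value, ...), one argument or row to a line, values as JSON. play_rows: Moves the arm, as the interface text tells. Its arguments: {"type":"object","properties":{"gripper":{"type":"array","items":{"type":"number"}},"delta_pos":{"type":"array","items":{"type":"array","items":{"type":"number"}}},"turn":{"type":"array","items":{"type":"array","items":{"type":"number"}}},"squeeze":{"type":"number"}},"required":["gripper","delta_pos","turn"]}

```bash
mkdir -p pics; python3 - <<'E'
from rig import robot
import cv2,pickle
for n in("side","top"):
    c=robot.camera(n);cv2.imwrite(f"pics/{n}0.png",c["color"][:,:,::-1]);pickle.dump(c,open(n+".pkl","wb"))
    print(n,c["vfov"],c["cx"],c["cy"],c["R"].round(4).tolist(),c["t"].round(4).tolist())
o=robot.get_obs();print(o)
E
```

```text
side 49.81075346537037 321.9391809769316 236.772158515645 [[-0.7941, -0.6078, -0.0021], [-0.325, 0.4276, -0.8435], [0.5136, -0.6692, -0.5371]] [0.4534, 0.2423, 0.9844]
top 42.92694998243098 324.8782971721344 246.9947799267912 [[0.015, -0.9999, 0.0009], [-0.9829, -0.015, -0.1838], [0.1838, 0.0018, -0.983]] [-0.0202, 0.5435, 1.5714]
{'time': 0.1, 'q': array([-1.44850232e+00,  5.28381289e-01,  1.43377749e+00,  1.61048083e-05,
        1.18139498e+00, -1.78473461e-01]), 'joint_velocities': array([ 0.00167652, -0.00086719, -0.00421191,  0.00044892, -0.00284331,
        0.00078931]), 'joint_torque': array([-6.11711539e-05, -4.40984130e+01, -1.77150875e+01,  6.35481323e-02,
        5.33985137e-02, -4.27766690e-05]), 'position': array([ 0.18512498, -0.59626332,  0.22166346]), 'tool_rot': array([ 9.88713644e-01,  1.49814446e-01,  3.49835128e-05, -9.79958303e-04]), 'ft_force': array([-0.02109023,  0.15725674,  0.49505319]), 'moment': array([0.02888841, 0.00857453, 0.02581632]), 'grip_force': 0.0, 'grip_width': 0.08699717882973904}
```

View pics/top0.png

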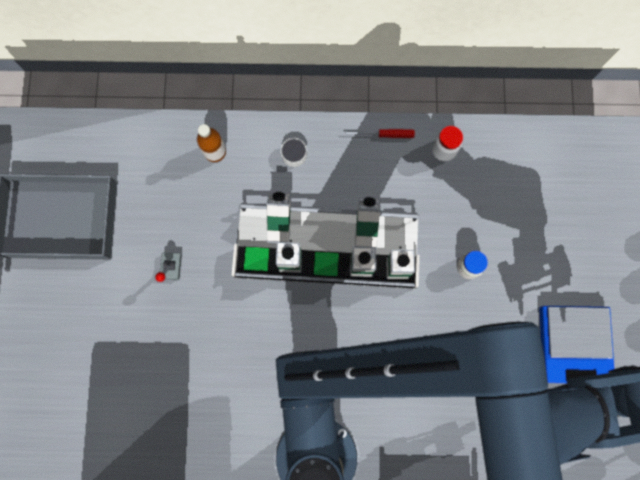

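View pics/side0.png

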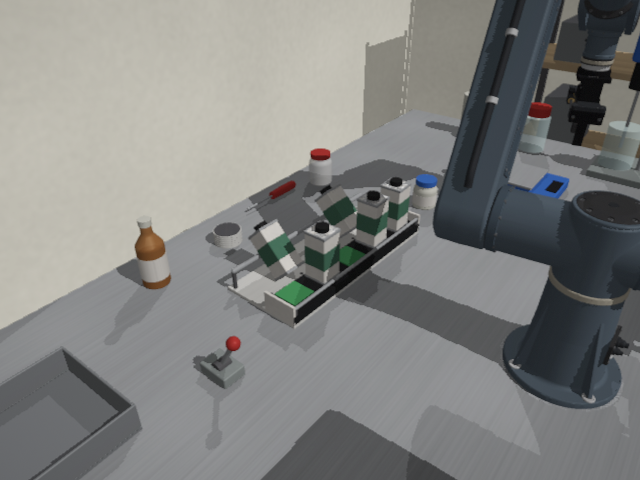

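The top view shows empty green pads at (257,259) and (326,264), i.e. the +y end and the middle. The leaning tins are at about (279,215) and (368,218), and the lever tip at (160,277). I'll enlarge both views for measuring.

```bash
python3 - <<'E'
import cv2
t=cv2.imread("pics/top0.png")[180:300,225:430]; cv2.imwrite("pics/t1.png",cv2.resize(t,(800,468),interpolation=cv2.INTER_CUBIC))
s=cv2.imread("pics/side0.png")[170:330,220:430]; cv2.imwrite("pics/s1.png",cv2.resize(s,(787,600),interpolation=cv2.INTER_CUBIC))
E
```

```text
(no output)
```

View pics/t1.png

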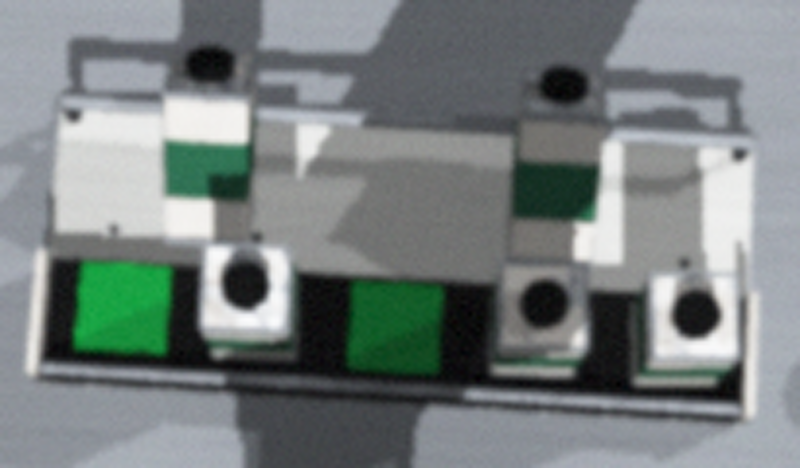

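View pics/s1.png

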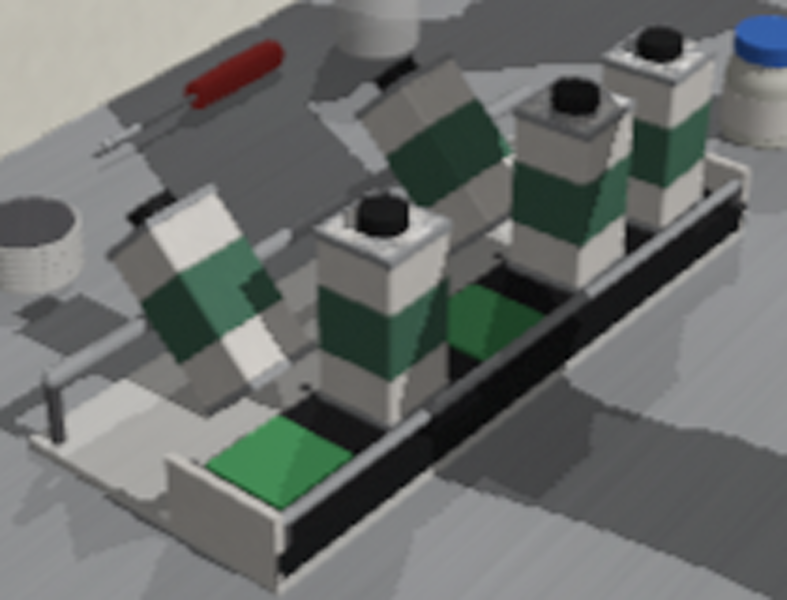

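The crops show pad A with corners near (80,263)–(166,355) and pad B with corners near (352,280)–(438,374). The tipped caps are at (211,62) and (563,84), and the standing caps at (245,282), (545,301) and (695,312). Next I fit the lane pose from both views and get a close-up of the lever.

```bash
cat > h.py <<'E'
import numpy as np,pickle
from scipy.optimize import least_squares
from scipy.spatial.transform import Rotation as Ro
C={n:pickle.load(open(n+".pkl","rb")) for n in("side","top")}
def proj(n,X):
    c=C[n];p=c["R"]@np.asarray(X)+c["t"];f=240/np.tan(np.radians(c["vfov"])/2)
    return np.array([c["cx"]+f*p[0]/p[2],c["cy"]+f*p[1]/p[2]])
def tri(a,b): # top pixel, side pixel
    s=least_squares(lambda X:np.r_[proj("top",X)-a,proj("side",X)-b],[.6,0,.1]);return s.x,np.abs(s.fun).max()
T=lambda u,v:np.array([(u+.5)/3.902-.5+225,(v+.5)/3.9-.5+180])
S=lambda u,v:np.array([(u+.5)/3.748-.5+220,(v+.5)/3.75-.5+170])
E
cat > fit.py <<'E'
from h import *
m=31e-3
obs=[]
for y,cs in((.19,[(80,263),(172,264),(166,355),(74,350)]),(0,[(352,280),(444,285),(438,374),(346,371)])):
    for (u,v),(sx,sy) in zip(cs,[(1,1),(1,-1),(-1,-1),(-1,1)]): obs.append(("top",T(u,v),(sx*m,y+sy*m,.034)))
for (u,v),(sx,sy) in zip([(280,416),(352,457),(206,462)],[(1,-1),(-1,-1),(1,1)]): obs.append(("side",S(u,v),(sx*m,.19+sy*m,.034)))
for a,b,y in(((245,282),(384,208),.095),((545,301),(577,93),-.095),((695,312),(661,40),-.19)):
    print("cap tri",*tri(T(*a),S(*b)))
# heights of pad A from two views
print("padA corner",*tri(T(80,263),S(206,462)),*tri(T(172,264),S(280,416)))
def L(p,q):
    c,s=np.cos(p[2]),np.sin(p[2]);return np.array([p[0]+c*q[0]-s*q[1],p[1]+s*q[0]+c*q[1],q[2]])
r=least_squares(lambda p:np.concatenate([proj(n,L(p,q))-z for n,z,q in obs]),[.6,0,0],loss="soft_l1")
print("lane",r.x.round(4),np.concatenate([proj(n,L(r.x,q))-z for n,z,q in obs]).round(1))
p=r.x
inv=lambda X:(np.array([[np.cos(p[2]),np.sin(p[2])],[-np.sin(p[2]),np.cos(p[2])]])@(X[:2]-p[:2])).round(4)
for a,b in(((245,282),(384,208)),((545,301),(577,93)),((695,312),(661,40))): print("stand",inv(tri(T(*a),S(*b))[0]))
for a,b in(((211,62),(152,210)),((563,84),(396,72))):
    X,e=tri(T(*a),S(*b));print("tipped cap",X.round(4),e,inv(X))
    y=least_squares(lambda y:proj("top",L(p,(.1564,y[0],.119)))-T(*a),[0]);print(" y from top",y.x,y.fun)
t,_=tri((160,277),(233,343));print("lever tip",t)
E
python3 fit.py; python3 - <<'E'
import cv2,numpy as np
t=cv2.imread("pics/top0.png")[230:310,130:210];s=cv2.imread("pics/side0.png")[325:395,190:260]
cv2.imwrite("pics/lev.png",np.hstack([cv2.resize(i,(400,400),interpolation=cv2.INTER_CUBIC) for i in(t,s)]))
E
```

```text
cap tri [0.50900989 0.08001024 0.16132765] 0.07031702918450833
cap tri [ 0.50017984 -0.10996934  0.15826617] 0.09277939785465605
cap tri [ 0.49445027 -0.20452982  0.16005102] 0.01428085137808921
padA corner [0.54333977 0.20202815 0.0377344 ] 0.25099982573743773 [0.54312431 0.13846462 0.032514  ] 0.2833433008155737
lane [ 0.5021 -0.017  -0.0562] [ 0.1 -0.8 -0.5  0.6 -1.   0.1 -0.6 -0.3  1.  -0.2  0.5  0.2  0.4  0.2
  0.8 -0.6 -0.4 -0.1  1.4  0.3 -0.4  1. ]
stand [0.0014 0.0972]
stand [ 0.0033 -0.093 ]
stand [ 0.0029 -0.1877]
tipped cap [0.6653 0.1096 0.1168] 0.13796674388021302 [0.1558 0.1356]
 y from top [0.13513755] [ 0.04004845 -0.57721476]
tipped cap [ 0.6532 -0.1234  0.12  ] 0.2647821955446261 [ 0.1568 -0.0978]
 y from top [-0.09819219] [-0.00262071  0.03777219]
lever tip [0.4508137  0.40703181 0.10338587]
```

View pics/lev.png

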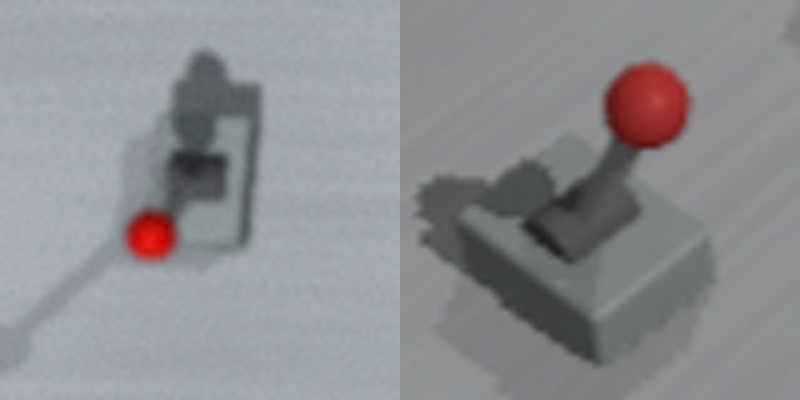

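The lever tip sits at top (160,277) and side (233,343), with its block turned about -0.09 rad. The lane pose is consistent across views: measured cap and pad heights are 160 and 34 mm, as the text says. Now I plan the approach to tin 2.

```bash
cat > g.py <<'E'
from h import *
from rig import robot
P=(.5035,-.016,-.056)
def W(x,y,z):
    c,s=np.cos(P[2]),np.sin(P[2]);return np.array([P[0]+c*x-s*y,P[1]+s*x+c*y,z])
def Rt(tilt,yaw=P[2]):
    return Ro.from_euler("z",yaw)*Ro.from_matrix(np.diag([1,-1,-1.]))*Ro.from_euler("y",tilt)
def to(x,R):
    o=robot.get_obs();Rc=Ro.from_quat(o["tool_rot"])
    d=Rc.inv().apply(x-o["position"])*100;t=(Rc.inv()*R).as_rotvec()
    print("delta cm",d.round(2),"turn",t.round(3));return d,t
def tcp(gx,gy,gz,tilt): # lane grasp point -> world TCP, R
    R=Rt(tilt);return W(gx,gy,gz)+R.apply([0,0,.019]),R
E
python3 - <<'E'
from g import *
to(*tcp(.130,-.099,.26,0))
to(*tcp(.130,-.099,.18,0))
print(W(0,0,0),tcp(0,0,.2,np.pi/4)[0])
E
```

```text
delta cm [ 56.32 -32.18  -1.85] turn [-0.002 -0.     0.357]
delta cm [ 56.32 -32.16   6.15] turn [-0.002 -0.     0.357]
[ 0.5035 -0.016   0.    ] [ 0.51691397 -0.01675197  0.18656497]
```

Request:
play_rows(
  gripper=[-1,-1,-1,-1,-1,-1,-1,-1,-1,-1,-1,-1],
  delta_pos=[
    [5,-2.9,-1.8],
    [10,-5.7,-1.8],
    [15,-8.6,-1.8],
    [20,-11.4,-1.8],
    [25.5,-14.6,-1.8],
    [31,-17.7,-1.8],
    [36.5,-20.9,-1.8],
    [42,-24,-1.8],
    [47,-26.9,-1.8],
    [52,-29.7,-1.8],
    [56.3,-32.2,-1.8],
    [56.3,-32.2,-1.8],
  ],
  turn=[
    [0,0,0.03],
    [0,0,0.07],
    [0,0,0.1],
    [0,0,0.14],
    [0,0,0.18],
    [0,0,0.22],
    [0,0,0.26],
    [0,0,0.3],
    [0,0,0.33],
    [0,0,0.357],
    [0,0,0.357],
    [0,0,0.357],
  ],
)

```text
time: 1.6
position: [0.6291, -0.1193, 0.2398]
tool_rot: [1.0, -0.026, -0.0, -0.0]
ft_force: [0.7, 0.5, 0.1]
grip_width: 0.087
grip_force: 0.0
```

```bash
python3 - <<'E'
from g import *
to(*tcp(.130,-.099,.0929,0))
import cv2
c=robot.camera("side")["color"][:,:,::-1];cv2.imwrite("pics/a.png",c[100:400,200:600])
E
```

```text
delta cm [-0.12  0.3  16.59] turn [-0.001  0.     0.005]
```

View pics/a.png

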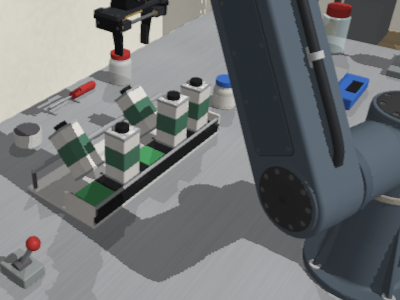

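The gripper is over tin 2, and the scene is otherwise unchanged. Descending and closing.

Request:
play_rows(
  gripper=[-1,-1,-1,-1,-1,-1,-1,0.3,0.3,0.6,0.6,0.6],
  delta_pos=[
    [-0.1,0.3,4],
    [-0.1,0.3,8],
    [-0.1,0.3,11],
    [-0.1,0.3,13.5],
    [-0.1,0.3,15.5],
    [-0.1,0.3,16.6],
    [-0.1,0.3,16.6],
    [-0.1,0.3,16.6],
    [-0.1,0.3,16.6],
    [-0.1,0.3,16.6],
    [-0.1,0.3,16.6],
    [-0.1,0.3,16.6],
  ],
  turn=[
    [0,0,0.005],
    [0,0,0.005],
    [0,0,0.005],
    [0,0,0.005],
    [0,0,0.005],
    [0,0,0.005],
    [0,0,0.005],
    [0,0,0.005],
    [0,0,0.005],
    [0,0,0.005],
    [0,0,0.005],
    [0,0,0.005],
  ],
  squeeze=25,
)

```text
time: 3.15
position: [0.6265, -0.1255, 0.0749]
tool_rot: [1.0, -0.03, 0.0, 0.0]
ft_force: [-0.4, -0.6, 1.9]
grip_width: 0.0559
grip_force: 24.9
```

```bash
python3 - <<'E'
from g import *
to(*tcp(.130,-.099,.0929,0))
print(robot.get_obs()["q"].round(3),robot.get_obs()["moment"].round(2))
to(*tcp(.130,-.099,.25,0))
to(*tcp(.0,0,.25,np.pi/4))
E
```

```text
delta cm [ 0.1  -0.34  0.1 ] turn [ 0.    -0.    -0.005]
[-0.372  0.73   1.508 -0.     0.903  1.26 ] [0.04 0.05 0.05]
delta cm [  0.11  -0.34 -15.61] turn [ 0.    -0.    -0.005]
delta cm [-11.6  -10.18 -16.17] turn [ 0.002  0.785 -0.005]
```

Request:
play_rows(
  gripper=[0.6,0.6,0.6,0.6,0.6,0.6,0.6,0.6,0.6,0.6,0.6,0.6],
  delta_pos=[
    [0,0,-1],
    [0,0,-3],
    [0,0,-6],
    [0.2,0,-9],
    [0.4,0,-12],
    [0.7,0,-15],
    [1,0,-17],
    [1.2,0,-18.2],
    [1.3,0,-18.2],
    [1.3,0,-18.2],
    [1.3,0,-18.2],
    [1.3,0,-18.2],
  ],
  turn=[
    [0,0,0],
    [0,0,0],
    [0,0.06,0],
    [0,0.15,0],
    [0,0.27,0],
    [0,0.4,0],
    [0,0.52,0],
    [0,0.63,0],
    [0,0.72,0],
    [0,0.785,0],
    [0,0.785,0],
    [0,0.785,0],
  ],
)

```text
time: 4.65
position: [0.6383, -0.1258, 0.2558]
tool_rot: [0.924, -0.029, 0.381, 0.011]
ft_force: [0.5, 0.6, -2.1]
grip_width: 0.0559
grip_force: 24.9
```

```bash
python3 - <<'E'
from g import *
to(*tcp(0,0,.26,np.pi/4))
print(robot.get_obs()["q"].round(3))
import cv2
a=robot.camera("side")["color"][:,:,::-1];b=robot.camera("top")["color"][:,:,::-1]
cv2.imwrite("pics/b.png",np.hstack([cv2.resize(a[40:340,200:440],(400,500)),cv2.resize(b[150:310,220:440],(400,291)) if 0 else cv2.resize(b[140:320,240:384],(400,500))]))
E
```

```text
delta cm [ -9.72 -10.14  -8.35] turn [ 0.003  0.002 -0.005]
[-0.517  0.372  1.945  1.288  0.33  -0.035]
```

View pics/b.png

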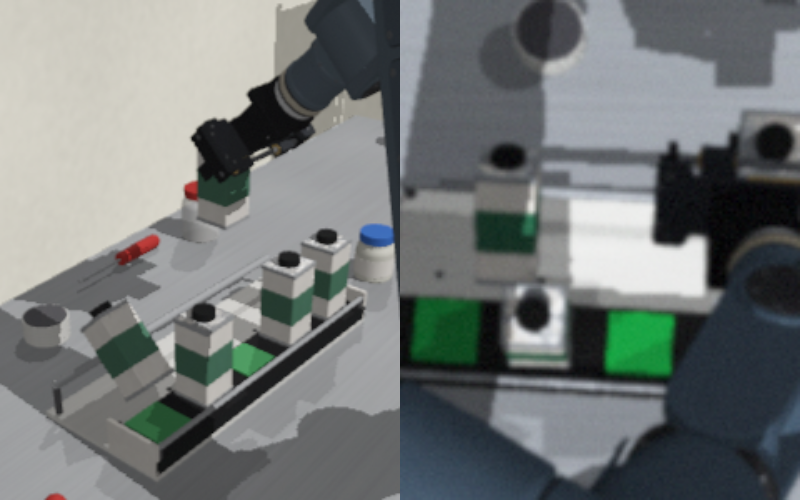

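Tin 2 hangs upright in the gripper (left half, about (222,190)), and pad B is clear (right half, (640,342)). Moving over pad B.

Request:
play_rows(
  gripper=[0.6,0.6,0.6,0.6,0.6,0.6,0.6,0.6,0.6,0.6,0.6,0.6],
  delta_pos=[
    [-0.5,-0.5,-0.4],
    [-1.5,-1.5,-1.3],
    [-2.6,-2.7,-2.2],
    [-3.7,-3.9,-3.2],
    [-4.8,-5,-4.2],
    [-6,-6.2,-5.2],
    [-7.2,-7.5,-6.2],
    [-8.3,-8.7,-7.1],
    [-9.2,-9.6,-7.9],
    [-9.7,-10.1,-8.3],
    [-9.7,-10.1,-8.3],
    [-9.7,-10.1,-8.3],
  ],
  turn=[
    [0,0,0],
    [0,0,0],
    [0,0,0],
    [0,0,0],
    [0,0,0],
    [0,0,0],
    [0,0,0],
    [0,0,0],
    [0,0,0],
    [0,0,0],
    [0,0,0],
    [0,0,0],
  ],
)

```text
time: 6.25
position: [0.5189, -0.0179, 0.2471]
tool_rot: [0.923, -0.028, 0.383, 0.012]
ft_force: [-1.1, -0.8, -2.0]
grip_width: 0.0558
grip_force: 24.9
```

```bash
python3 - <<'E'
from g import *
to(*tcp(0,0,.25,np.pi/4))
to(*tcp(0,0,.131,np.pi/4))
print(robot.get_obs()["q"].round(3))
import cv2
a=robot.camera("side")["color"][:,:,::-1];b=robot.camera("top")["color"][:,:,::-1]
cv2.imwrite("pics/sc.png",a);cv2.imwrite("pics/tc.png",b)
cv2.imwrite("pics/c.png",np.hstack([cv2.resize(a[100:300,260:420],(400,500)),cv2.resize(b[140:320,240:384],(400,500))]))
E
```

```text
delta cm [-0.89 -0.1   0.6 ] turn [ 0.004 -0.    -0.003]
delta cm [-9.31 -0.11  9.01] turn [ 0.004 -0.    -0.003]
[-0.39   0.24   2.261  2.038  0.258 -0.718]
```

View pics/c.png

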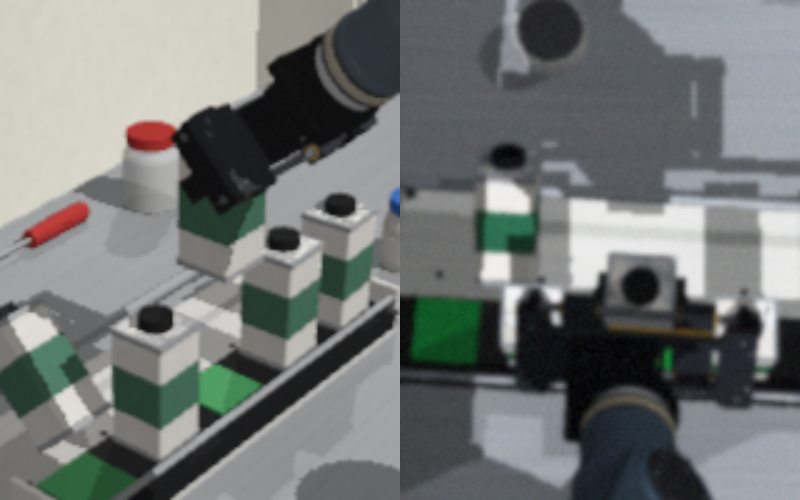

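The tin hangs over pad B. Its cap is at right-half (640,286) and its near bottom corner at left-half (231,275); I'll check these against the expected projections.

```bash
python3 - <<'E'
from g import *
o=robot.get_obs();g=o["position"]-Ro.from_quat(o["tool_rot"]).apply([0,0,.019]);print(g)
y=P[2];ax=lambda a,b,c:g+Ro.from_euler("z",y).apply([a,b,c])
print("cap top",proj("top",ax(0,0,.04)),"seen",326.4,243)
for a in(-1,1):
  for b in(-1,1): print(a,b,proj("side",ax(a*.028,b*.028,-.092)).round(1))
print("seen", 260+231/2.5,100+275/2.5,"left",260+180/2.5,100+262/2.5, "right",260+262/2.5,100+240/2.5)
E
```

```text
[ 0.50558266 -0.01727056  0.26043462]
cap top [327.10472447 243.26192036] seen 326.4 243
-1 -1 [366.9 204.4]
-1 1 [351.6 213.8]
1 -1 [347.4 196.8]
1 1 [332.  205.7]
seen 352.4 210.0 left 332.0 204.8 right 364.8 196.0
```

```bash
python3 - <<'E'
import cv2,numpy as np
a=cv2.imread("pics/sc.png");g=a.mean(2).astype(int)
print("cols",list(range(328,372,3)))
for r in range(190,220): print(r,g[r,328:372:3])
E
```

```text
cols [328, 331, 334, 337, 340, 343, 346, 349, 352, 355, 358, 361, 364, 367, 370]
190 [160  80  48  48  47  47  47  47  47  46  82  82 154 161 124]
191 [161 122  47  47  47  47  47  48  47  46  81  96 181 143  63]
192 [161 138  99  47  47  47  47  48  47  64  82 155 185 109  35]
193 [160 141 116  76  48  47  48  48  46  69 112 181 185  88  35]
194 [161 144 118 109  76  47  47  49  46  70 156 186 190  67  35]
195 [163 143 117 116 110  68  47  48  46 102 180 186 191  57  34]
196 [165 142 116 116 117 107  54  48  46 172 185 186 190  38  22]
197 [164 140 117 118 117 117 104  55  91 186 185 186 189  54  18]
198 [163 141 117 118 117 116 114  97 152 186 185 186 189  55  18]
199 [162 143 117 117 118 116 115 112 131 187 186 186 184 115  21]
200 [164 143 116 118 118 117 115 114 113 187 186 187 193 178 149]
201 [165 142 116 117 118 117 115 115 113 187 187 186 187 179 173]
202 [165 130 117 118 119 118 116 117 154 187 187 186 162 146 178]
203 [163 102 117 118 119 117 115 118 164 187 187 180 144 101 149]
204 [162  84 107 118 118 116 115 118 164 187 187 160 136  92 101]
205 [163  90  90 109 118 116 
[... 260 characters left out ...]
 86 103 131 180 143 121 117 118 118 118]
210 [148 168 168 133 101 116  87 120 154 185 118 117 119 118 118]
211 [154 173 156 105 150 151  91  94 142 205 118 117 119 118 118]
212 [170 167 128 102 160 123 110  89 142 208 113 117 118 118 117]
213 [172 153 108 150 142 102 136 126 143 170  74 113 117 118 116]
214 [165 124 152 161 113 119 143 141 144 132  48  80 112 117 116]
215 [149 107 162 141 102 137 144 142 144 127  48  51  79 117 117]
216 [119 152 160 134 126 143 143 144 143 127  48  48  51  82 117]
217 [105 162 159 113 140 143 143 145 142 115  48  48  48  51  86]
218 [152 161 124 127 143 143 144 143 142 110  47  48  47  47  55]
219 [162 160 118 194 143 143 144 142 120 112  47  47  47  47  48]
```

The tin is upright, and the grasp sits about 3 mm lower on it than planned. Lowering it partway.

Request:
play_rows(
  gripper=[0.6,0.6,0.6,0.6,0.6,0.6,0.6,0.6],
  delta_pos=[
    [-0.7,-0.1,0.4],
    [-1.5,-0.1,1.2],
    [-2.5,-0.1,2.2],
    [-3.5,-0.1,3.2],
    [-4.5,-0.1,4.2],
    [-5.3,-0.1,5],
    [-5.6,-0.1,5.3],
    [-5.6,-0.1,5.3],
  ],
  turn=[
    [0,0,0],
    [0,0,0],
    [0,0,0],
    [0,0,0],
    [0,0,0],
    [0,0,0],
    [0,0,0],
    [0,0,0],
  ],
)

```text
time: 7.35
position: [0.5167, -0.0168, 0.1694]
tool_rot: [0.924, -0.028, 0.382, 0.012]
ft_force: [-0.6, 0.7, -2.4]
grip_width: 0.0559
grip_force: 24.9
```

```bash
python3 - <<'E'
from g import *
to(*tcp(0,0,.134,np.pi/4))
print(robot.get_obs()["q"].round(3))
E
```

```text
delta cm [-3.44 -0.01  3.47] turn [ 0.004  0.001 -0.004]
[-0.389  0.488  2.359  2.66   0.513 -1.379]
```

Request:
play_rows(
  gripper=[0.6,0.6,0.6,0.6,0.6],
  delta_pos=[
    [-0.5,0,0.5],
    [-1.1,0,1.1],
    [-1.7,0,1.7],
    [-2,0,2],
    [-2,0,2],
  ],
  turn=[
    [0,0,0],
    [0,0,0],
    [0,0,0],
    [0,0,0],
    [0,0,0],
  ],
)

```text
time: 7.98
position: [0.5162, -0.0165, 0.1406]
tool_rot: [0.924, -0.028, 0.382, 0.011]
ft_force: [-0.0, -0.0, -2.7]
grip_width: 0.0559
grip_force: 24.9
```

```bash
python3 - <<'E'
from g import *
to(*tcp(0,0,.134,np.pi/4))
print(robot.get_obs()["q"].round(3))
E
```

```text
delta cm [-1.36  0.02  1.47] turn [ 0.003  0.002 -0.004]
[-0.389  0.592  2.385  2.745  0.63  -1.48 ]
```

Request:
play_rows(
  gripper=[0.6,0.6,0.6,0.6,0.6,0.6,0.6],
  delta_pos=[
    [-0.5,0,0.5],
    [-1,0,1.05],
    [-1.4,0,1.5],
    [-1.6,0,1.7],
    [-1.8,0,1.9],
    [-1.8,0,1.9],
    [-1.8,0,1.9],
  ],
  turn=[
    [0,0,0],
    [0,0,0],
    [0,0,0],
    [0,0,0],
    [0,0,0],
    [0,0,0],
    [0,0,0],
  ],
)

```text
time: 8.85
position: [0.5171, -0.0166, 0.1153]
tool_rot: [0.923, -0.028, 0.382, 0.012]
ft_force: [-0.5, 0.6, -4.0]
grip_width: 0.0563
grip_force: 24.9
```

```bash
python3 - <<'E'
from g import *
to(*tcp(0,0,.122,np.pi/4));o=robot.get_obs();print(o["q"].round(3),o["ft_force"].round(2),o["position"].round(4))
E
```

```text
delta cm [-0.49  0.02  0.47] turn [ 0.004  0.    -0.004]
[-0.388  0.687  2.4    2.796  0.734 -1.545] [-0.51  0.62 -4.05] [ 0.5171 -0.0166  0.1153]
```

Creeping down until contact.

Request:
play_rows(
  gripper=[0.6,0.6,0.6,0.6,0.6],
  delta_pos=[
    [-0.2,0,0.1],
    [-0.3,0,0.2],
    [-0.4,0,0.3],
    [-0.4,0,0.3],
    [-0.4,0,0.3],
  ],
  turn=[
    [0,0,0],
    [0,0,0],
    [0,0,0],
    [0,0,0],
    [0,0,0],
  ],
)

```text
time: 9.48
position: [0.5164, -0.0168, 0.1119]
tool_rot: [0.923, -0.029, 0.384, 0.012]
ft_force: [-4.3, -2.6, 8.6]
grip_width: 0.0559
grip_force: 24.9
```

Contact is made at the expected height. I'll ease off slightly and open.

Request:
play_rows(
  gripper=[0.6,0.6,0,-0.4,-0.6,-0.6,-0.6],
  delta_pos=[
    [0.1,0,-0.1],
    [0.1,0,-0.1],
    [0.1,0,-0.1],
    [0.1,0,-0.1],
    [0.1,0,-0.1],
    [0.1,0,-0.1],
    [0.1,0,-0.1],
  ],
  turn=[
    [0,0,0],
    [0,0,0],
    [0,0,0],
    [0,0,0],
    [0,0,0],
    [0,0,0],
    [0,0,0],
  ],
)

```text
time: 10.35
position: [0.5165, -0.0165, 0.1116]
tool_rot: [0.923, -0.028, 0.382, 0.012]
ft_force: [-0.3, 0.6, -0.1]
grip_width: 0.0692
grip_force: 0.0
```

Request:
play_rows(
  gripper=[-0.6,-0.6,-0.6,-0.6,-0.6,-0.6,-0.6,-0.6],
  delta_pos=[
    [0.5,0,-0.5],
    [1.5,0,-1.5],
    [3,0,-3],
    [5,0,-5],
    [7,0,-7],
    [9,0,-9],
    [10.5,0,-10.5],
    [10.5,0,-10.5],
  ],
  turn=[
    [0,0,0],
    [0,0,0],
    [0,0,0],
    [0,0,0],
    [0,0,0],
    [0,0,0],
    [0,0,0],
    [0,0,0],
  ],
)

```text
time: 11.35
position: [0.5165, -0.0167, 0.2625]
tool_rot: [0.923, -0.028, 0.384, 0.013]
ft_force: [0.6, 0.4, 0.4]
grip_width: 0.0698
grip_force: 0.0
```

```bash
python3 - <<'E'
from g import *
to(*tcp(.130,.1335,.25,0));to(*tcp(.130,.1335,.25,np.pi/4));print(robot.get_obs()["q"].round(3))
import cv2
a=robot.camera("side")["color"][:,:,::-1];cv2.imwrite("pics/sd.png",a)
b=robot.camera("top")["color"][:,:,::-1];cv2.imwrite("pics/td.png",b)
cv2.imwrite("pics/d.png",np.hstack([cv2.resize(a[160:310,280:400],(400,500)),cv2.resize(b[200:300,290:370],(400,500))]))
E
```

```text
delta cm [  5.98 -13.41  10.46] turn [ 0.004 -0.789 -0.004]
delta cm [  7.33 -13.41  11.02] turn [ 0.005 -0.004 -0.002]
[-0.389  0.195  2.247  1.835  0.237 -0.508]
```

View pics/d.png

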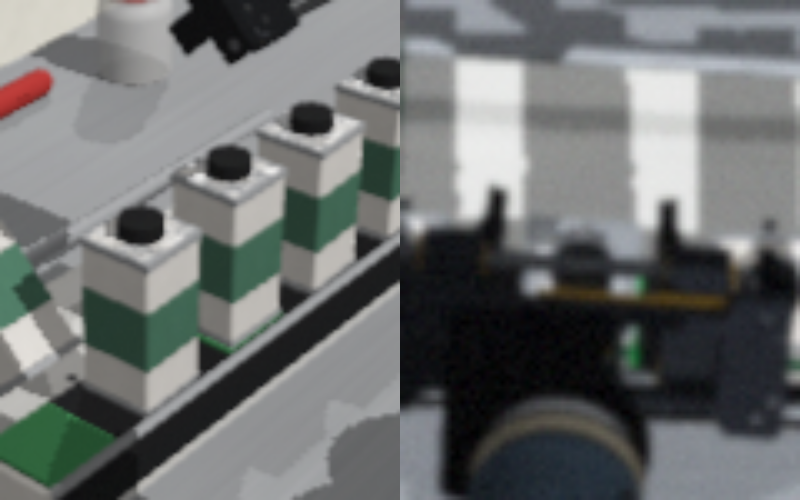

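Tin 2 stands upright on pad B, in line with the row (its cap at left-half (229,163) fits between the neighbours' caps). On to tin 1.

Request:
play_rows(
  gripper=[-0.6,-0.6,-1,-1,-1,-1,-1,-1,-1,-1,-1,-1],
  delta_pos=[
    [0.6,-1.3,1],
    [1.2,-2.7,2.1],
    [1.8,-4,3.1],
    [2.4,-5.4,4.2],
    [3,-6.7,5.2],
    [3.6,-8,6.3],
    [4.2,-9.4,7.3],
    [4.8,-10.7,8.4],
    [5.4,-12.1,9.4],
    [6,-13.4,10.5],
    [6,-13.4,10.5],
    [6,-13.4,10.5],
  ],
  turn=[
    [0,-0.08,0],
    [0,-0.16,0],
    [0,-0.24,0],
    [0,-0.31,0],
    [0,-0.39,0],
    [0,-0.47,0],
    [0,-0.55,0],
    [0,-0.63,0],
    [0,-0.71,0],
    [0,-0.789,0],
    [0,-0.789,0],
    [0,-0.789,0],
  ],
)

```text
time: 12.95
position: [0.6395, 0.11, 0.2273]
tool_rot: [1.0, -0.03, -0.003, -0.0]
ft_force: [-0.1, -0.5, 0.0]
grip_width: 0.0875
grip_force: 0.0
```

```bash
python3 - <<'E'
from g import *
to(*tcp(.130,.1335,.0935,0));print(robot.get_obs()["q"].round(3))
E
```

```text
delta cm [ 2.200e-01 -1.000e-02  1.528e+01] turn [-0.     0.006 -0.005]
[-2.000e-03  5.580e-01  1.358e+00  1.000e-03  1.231e+00  1.630e+00]
```

Request:
play_rows(
  gripper=[-1,-1,-1,-1,-1,-1,-1,0.3,0.3,0.6,0.6,0.6],
  delta_pos=[
    [0.2,0,3],
    [0.2,0,6],
    [0.2,0,9],
    [0.2,0,12],
    [0.2,0,14],
    [0.2,0,15.2],
    [0.2,0,15.2],
    [0.2,0,15.2],
    [0.2,0,15.2],
    [0.2,0,15.2],
    [0.2,0,15.2],
    [0.2,0,15.2],
  ],
  turn=[
    [0,0.005,0],
    [0,0.005,0],
    [0,0.005,0],
    [0,0.005,0],
    [0,0.005,0],
    [0,0.005,0],
    [0,0.005,0],
    [0,0.005,0],
    [0,0.005,0],
    [0,0.005,0],
    [0,0.005,0],
    [0,0.005,0],
  ],
  squeeze=25,
)

```text
time: 14.45
position: [0.6426, 0.11, 0.0766]
tool_rot: [1.0, -0.031, 0.001, -0.0]
ft_force: [-0.2, 0.1, 1.9]
grip_width: 0.0558
grip_force: 24.9
```

Gripped at 55.8 mm. Same lift and tilt.

Request:
play_rows(
  gripper=[0.6,0.6,0.6,0.6,0.6,0.6,0.6,0.6,0.6,0.6,0.6,0.6],
  delta_pos=[
    [0,0,-1],
    [0,0,-3],
    [0,0,-6],
    [0.2,0,-9],
    [0.4,0,-12],
    [0.7,0,-15],
    [1,0,-17],
    [1.2,0,-18.2],
    [1.3,0,-18.2],
    [1.3,0,-18.2],
    [1.3,0,-18.2],
    [1.3,0,-18.2],
  ],
  turn=[
    [0,0,0],
    [0,0,0],
    [0,0.06,0],
    [0,0.15,0],
    [0,0.27,0],
    [0,0.4,0],
    [0,0.52,0],
    [0,0.63,0],
    [0,0.72,0],
    [0,0.785,0],
    [0,0.785,0],
    [0,0.785,0],
  ],
)

```text
time: 15.95
position: [0.6537, 0.1088, 0.257]
tool_rot: [0.924, -0.028, 0.381, 0.013]
ft_force: [-0.2, 0.3, -2.7]
grip_width: 0.0559
grip_force: 24.9
```

```bash
python3 - <<'E'
from g import *
to(*tcp(0,.19,.26,np.pi/4));to(*tcp(0.1,.19,.26,np.pi/4));print(robot.get_obs()["q"].round(3))
E
```

```text
delta cm [-9.94 -5.63 -8.42] turn [ 0.005  0.003 -0.003]
delta cm [-2.85 -5.68 -1.37] turn [ 0.005  0.003 -0.003]
[ 0.026  0.389  1.903 -0.744  0.093  2.373]
```

Tin 1 is held, but the wrist is near its singularity (q4 -0.74, q5 0.09). Before swinging over pad A, I'll fit a small kinematic model to the recorded poses to find a safe wrist path.

```bash
cat > k.py <<'E'
from g import *
D=[([-1.448,.527,1.433,0,1.181,-.178],[.185,-.597,.223]),([-.372,.73,1.508,0,.903,1.26],[.6265,-.1255,.0749]),
([-.517,.372,1.945,1.288,.33,-.035],[.6383,-.1258,.2558]),([-.39,.24,2.261,2.038,.258,-.718],[.5189,-.0179,.2471]),
([-.389,.488,2.359,2.66,.513,-1.379],[.5167,-.0168,.1694]),([-.389,.592,2.385,2.745,.63,-1.48],[.5162,-.0165,.1406]),
([-.388,.687,2.4,2.796,.734,-1.545],[.5171,-.0166,.1153]),([-.389,.195,2.247,1.835,.237,-.508],[.5165,-.0167,.2625]),
([-.002,.558,1.358,.001,1.231,1.63],[.6395,.11,.2273]),([.026,.389,1.903,-.744,.093,2.373],[.6537,.1088,.257])]
E=Ro.from_euler
def fk(q,p):
    h,a,d,L1,ox,L2,oy,L3,fx=p
    R=E("z",q[0]);x=R.apply([a,d,0])+[0,0,h]
    R=R*E("y",q[1]);x=x+R.apply([0,0,L1])
    R=R*E("y",q[2]);x=x+R.apply([ox,0,L2])
    R=R*E("z",q[3])*E("y",q[4]);x=x+R.apply([fx,oy,L3])
    return x,R*E("z",q[5]+np.pi/2)
r=least_squares(lambda p:np.concatenate([fk(q,p)[0]-x for q,x in D]),[.3,0,.1,.4,0,.4,0,.2,0])
pk=r.x
if __name__=="__main__":
    print(pk.round(3),np.abs(r.fun).max())
    print(fk(D[8][0],pk)[1].as_quat().round(3),fk(D[9][0],pk)[1].as_quat().round(3),fk(D[3][0],pk)[1].as_quat().round(3))
E
python3 k.py
```

```text
[ 0.274 -0.     0.111  0.588  0.114  0.392 -0.     0.305  0.   ] 0.0003503943048142888
[ 1.    -0.031 -0.003 -0.   ] [ 0.924 -0.028  0.381  0.013] [ 0.923 -0.028  0.383  0.012]
```

```bash
cat > plan.py <<'E'
from k import *
lo=np.array([-3.08,-.75,.22,-1.43,0,-2.85]);hi=np.array([3.08,2.2,2.44,4.57,2.65,2.85])
def ik(q,x,R):
    f=lambda q:np.r_[(fk(q,pk)[0]-x)*5,(R.inv()*fk(q,pk)[1]).as_rotvec()]
    s=least_squares(f,np.clip(q,lo+1e-6,hi-1e-6),bounds=(lo,hi),x_scale=1,xtol=1e-12,ftol=1e-12);return s.x,np.abs(s.fun).max()
def pose(w):
    gx,gy,gz,t,dy=w;R=Rt(t,P[2]+dy);return W(gx,gy,gz)+R.apply([0,0,.019]),R
def run(ws,n=8):
    q=robot.get_obs()["q"];print("start",q.round(2))
    for a,b in zip(ws[:-1],ws[1:]):
        m=0;e=0
        for s in np.linspace(0,1,n+1)[1:]:
            q2,er=ik(q,*pose((1-s)*np.array(a)+s*np.array(b)));m=max(m,np.abs(q2-q).max());e=max(e,er);q=q2
        print(b,q.round(2),"maxstep",m.round(2),"err",round(e,4))
if __name__=="__main__":
    o=robot.get_obs();g=o["position"]-Ro.from_quat(o["tool_rot"]).apply([0,0,.019]);d=g[:2]-np.array(P[:2]);c,s=np.cos(P[2]),np.sin(P[2])
    x0,y0=c*d[0]+s*d[1],-s*d[0]+c*d[1];print(x0,y0,g[2])
    a=(x0,y0,.27)
    for dy in(.3,.45):
        run([(*a,.785,0),(*a,.3,0),(*a,.3,dy),(*a,.785,dy),(0,.19,.265,.785,dy),(0,.19,.215,.785,dy),(0,.19,.215,.785,0),(0,.19,.123,.785,0)])
E
python3 plan.py
```

```text
0.12957455650315072 0.13313997716761727 0.2704806326755961
start [ 0.03  0.39  1.9  -0.74  0.09  2.37]
(np.float64(0.12957455650315072), np.float64(0.13313997716761727), 0.27, 0.3, 0) [ 0.01  0.43  1.56 -0.02  0.85  1.65] maxstep 0.46 err 0.0
(np.float64(0.12957455650315072), np.float64(0.13313997716761727), 0.27, 0.3, 0.3) [-0.04  0.43  1.57  0.11  0.86  1.23] maxstep 0.05 err 0.0
(np.float64(0.12957455650315072), np.float64(0.13313997716761727), 0.27, 0.785, 0.3) [-0.11  0.38  1.92  1.25  0.26  0.08] maxstep 0.37 err 0.0
(0, 0.19, 0.265, 0.785, 0.3) [ 0.04  0.27  2.17  2.05  0.16 -0.63] maxstep 0.15 err 0.0
(0, 0.19, 0.215, 0.785, 0.3) [ 0.04  0.4   2.23  2.64  0.3  -1.23] maxstep 0.12 err 0.0
(0, 0.19, 0.215, 0.785, 0) [ 0.22  0.42  2.18  3.89  0.29 -2.09] maxstep 0.17 err 0.0
(0, 0.19, 0.123, 0.785, 0) [ 0.22  0.68  2.24  3.51  0.57 -1.69] maxstep 0.09 err 0.0
start [ 0.03  0.39  1.9  -0.74  0.09  2.37]
(np.float64(0.12957455650315072), np.float64(0.13313997716761727), 0.27, 0.3, 0) [ 0.01  0.43  1.56 -0.02  0.85  1.65] maxstep 0.46 err 0.0
(np.float64(0.12957455650315072), np.float64(0.13313997716761727), 0.27, 0.3, 0.45) [-0.06  0.43  1.56  0.17  0.88  1.03] maxstep 0.08 err 0.0
(np.float64(0.12957455650315072), np.float64(0.13313997716761727), 0.27, 0.785, 0.45) [-0.18  0.39  1.91  1.23  0.42 -0.06] maxstep 0.25 err 0.0
(0, 0.19, 0.265, 0.785, 0.45) [-0.05  0.27  2.17  1.68  0.31 -0.43] maxstep 0.07 err 0.0
(0, 0.19, 0.215, 0.785, 0.45) [-0.05  0.4   2.23  2.18  0.38 -0.97] maxstep 0.08 err 0.0
(0, 0.19, 0.215, 0.785, 0) [ 0.22  0.42  2.18  3.89  0.29 -2.09] maxstep 0.25 err 0.0
(0, 0.19, 0.123, 0.785, 0) [ 0.22  0.68  2.24  3.51  0.57 -1.69] maxstep 0.09 err 0.0
```

The model fits to 0.4 mm. A safe path exists: untilt, yaw +0.4, retilt, move over the pad, then yaw back.

```bash
cat > rows.py <<'E'
from plan import *
def rows(seq):
    o=robot.get_obs();Rc=Ro.from_quat(o["tool_rot"])
    for w in seq:
        x,R=pose(w);print((Rc.inv().apply(x-o["position"])*100).round(1).tolist(),(Rc.inv()*R).as_rotvec().round(2).tolist())
def lin(a,b,n): return [(1-s)*np.array(a)+s*np.array(b) for s in np.linspace(0,1,n+1)[1:]]
E
python3 - <<'E'
from rows import *
a=(.1296,.1331,.27)
rows(lin((*a,.785,0),(*a,.3,0),5)+lin((*a,.3,0),(*a,.3,.4),5))
E
```

```text
[-0.2, -0.0, 0.0] [0.01, -0.09, -0.0]
[-0.4, -0.0, 0.0] [0.0, -0.19, -0.0]
[-0.6, -0.0, -0.0] [0.0, -0.29, -0.0]
[-0.7, -0.0, -0.1] [0.0, -0.39, -0.0]
[-0.9, -0.0, -0.2] [0.0, -0.48, -0.0]
[-0.9, -0.0, -0.2] [0.05, -0.48, -0.07]
[-0.9, -0.1, -0.2] [0.09, -0.48, -0.14]
[-0.9, -0.1, -0.2] [0.13, -0.48, -0.21]
[-0.9, -0.2, -0.2] [0.17, -0.48, -0.28]
[-0.9, -0.2, -0.2] [0.21, -0.48, -0.35]
```

Request:
play_rows(
  gripper=[0.6,0.6,0.6,0.6,0.6,0.6,0.6,0.6,0.6,0.6,0.6],
  delta_pos=[
    [-0.2,0,0],
    [-0.4,0,0],
    [-0.6,0,0],
    [-0.7,0,-0.1],
    [-0.9,0,-0.2],
    [-0.9,0,-0.2],
    [-0.9,-0.1,-0.2],
    [-0.9,-0.1,-0.2],
    [-0.9,-0.2,-0.2],
    [-0.9,-0.2,-0.2],
    [-0.9,-0.2,-0.2],
  ],
  turn=[
    [0,-0.09,0],
    [0,-0.19,0],
    [0,-0.29,0],
    [0,-0.39,0],
    [0,-0.48,0],
    [0.05,-0.48,-0.07],
    [0.09,-0.48,-0.14],
    [0.13,-0.48,-0.21],
    [0.17,-0.48,-0.28],
    [0.21,-0.48,-0.35],
    [0.21,-0.48,-0.35],
  ],
)

```text
time: 17.32
position: [0.6478, 0.1117, 0.2535]
tool_rot: [0.974, 0.169, 0.147, -0.026]
ft_force: [-0.3, -0.1, -3.1]
grip_width: 0.0561
grip_force: 24.9
```

```bash
python3 - <<'E'
from rows import *
a=(.1296,.1331,.27)
print(robot.get_obs()["q"].round(2))
rows(lin((*a,.3,.4),(*a,.785,.4),7))
E
```

```text
[-0.05  0.43  1.56  0.15  0.88  1.1 ]
[-0.1, -0.1, 0.1] [-0.0, 0.07, -0.0]
[0.0, -0.1, 0.1] [-0.0, 0.14, -0.0]
[0.1, -0.1, 0.1] [-0.0, 0.21, -0.0]
[0.3, -0.1, 0.0] [0.0, 0.28, -0.0]
[0.4, -0.1, -0.0] [0.0, 0.35, -0.0]
[0.5, -0.1, -0.1] [0.0, 0.42, -0.0]
[0.6, -0.1, -0.1] [0.0, 0.49, -0.0]
```

Request:
play_rows(
  gripper=[0.6,0.6,0.6,0.6,0.6,0.6,0.6,0.6,0.6],
  delta_pos=[
    [-0.1,-0.1,0.1],
    [0,-0.1,0.1],
    [0.1,-0.1,0.1],
    [0.3,-0.1,0],
    [0.4,-0.1,0],
    [0.5,-0.1,-0.1],
    [0.6,-0.1,-0.1],
    [0.6,-0.1,-0.1],
    [0.6,-0.1,-0.1],
  ],
  turn=[
    [0,0.07,0],
    [0,0.14,0],
    [0,0.21,0],
    [0,0.28,0],
    [0,0.35,0],
    [0,0.42,0],
    [0,0.49,0],
    [0,0.49,0],
    [0,0.49,0],
  ],
)

```text
time: 18.45
position: [0.6522, 0.1144, 0.256]
tool_rot: [0.91, 0.157, 0.379, -0.065]
ft_force: [-0.1, -0.1, -4.1]
grip_width: 0.0563
grip_force: 24.9
```

```bash
python3 - <<'E'
from rows import *
a=(.1296,.1331,.27)
print(robot.get_obs()["q"].round(2))
rows(lin((*a,.785,.4),(0,.19,.265,.785,.4),8))
E
```

```text
[-0.16  0.39  1.92  1.27  0.36 -0.05]
[-0.8, -1.2, -0.8] [0.0, -0.0, -0.0]
[-1.7, -2.5, -1.6] [0.0, -0.0, -0.0]
[-2.6, -3.8, -2.5] [0.0, -0.0, -0.0]
[-3.5, -5.1, -3.3] [0.0, -0.0, -0.0]
[-4.4, -6.4, -4.1] [0.0, -0.0, -0.0]
[-5.3, -7.7, -4.9] [0.0, -0.0, -0.0]
[-6.2, -8.9, -5.7] [0.0, -0.0, -0.0]
[-7.1, -10.2, -6.6] [0.0, -0.0, -0.0]
```

Request:
play_rows(
  gripper=[0.6,0.6,0.6,0.6,0.6,0.6,0.6,0.6,0.6,0.6],
  delta_pos=[
    [-0.8,-1.2,-0.8],
    [-1.7,-2.5,-1.6],
    [-2.6,-3.8,-2.5],
    [-3.5,-5.1,-3.3],
    [-4.4,-6.4,-4.1],
    [-5.3,-7.7,-4.9],
    [-6.2,-8.9,-5.7],
    [-7.1,-10.2,-6.6],
    [-7.1,-10.2,-6.6],
    [-7.1,-10.2,-6.6],
  ],
  turn=[
    [0,0,0],
    [0,0,0],
    [0,0,0],
    [0,0,0],
    [0,0,0],
    [0,0,0],
    [0,0,0],
    [0,0,0],
    [0,0,0],
    [0,0,0],
  ],
)

```text
time: 19.7
position: [0.5281, 0.1776, 0.2528]
tool_rot: [0.909, 0.158, 0.38, -0.065]
ft_force: [0.9, -1.0, -3.4]
grip_width: 0.0561
grip_force: 24.9
```

```bash
python3 - <<'E'
from rows import *
print(robot.get_obs()["q"].round(2))
rows(lin((0,.19,.265,.785,.4),(0,.19,.215,.785,.4),3)+lin((0,.19,.215,.785,.4),(0,.19,.215,.785,0),7))
E
```

```text
[-0.02  0.27  2.17  1.8   0.26 -0.49]
[-1.3, -0.1, 1.2] [0.0, -0.01, 0.0]
[-2.5, -0.1, 2.4] [0.0, -0.01, 0.0]
[-3.7, -0.1, 3.5] [0.0, -0.01, 0.0]
[-3.7, -0.0, 3.5] [-0.04, -0.01, 0.04]
[-3.7, 0.0, 3.5] [-0.08, -0.01, 0.08]
[-3.7, 0.1, 3.5] [-0.12, -0.01, 0.12]
[-3.7, 0.2, 3.5] [-0.16, -0.01, 0.16]
[-3.7, 0.3, 3.5] [-0.2, -0.01, 0.2]
[-3.8, 0.3, 3.5] [-0.24, -0.01, 0.24]
[-3.8, 0.4, 3.5] [-0.28, -0.01, 0.28]
```

Request:
play_rows(
  gripper=[0.6,0.6,0.6,0.6,0.6,0.6,0.6,0.6,0.6,0.6,0.6,0.6],
  delta_pos=[
    [-1.3,-0.1,1.2],
    [-2.5,-0.1,2.4],
    [-3.7,-0.1,3.5],
    [-3.7,0,3.5],
    [-3.7,0,3.5],
    [-3.7,0.1,3.5],
    [-3.7,0.2,3.5],
    [-3.7,0.3,3.5],
    [-3.8,0.3,3.5],
    [-3.8,0.4,3.5],
    [-3.8,0.4,3.5],
    [-3.8,0.4,3.5],
  ],
  turn=[
    [0,0,0],
    [0,-0.01,0],
    [0,-0.01,0],
    [-0.04,-0.01,0.04],
    [-0.08,-0.01,0.08],
    [-0.12,-0.01,0.12],
    [-0.16,-0.01,0.16],
    [-0.2,-0.01,0.2],
    [-0.24,-0.01,0.24],
    [-0.28,-0.01,0.28],
    [-0.28,-0.01,0.28],
    [-0.28,-0.01,0.28],
  ],
)

```text
time: 21.2
position: [0.527, 0.1735, 0.2005]
tool_rot: [0.925, -0.024, 0.38, 0.01]
ft_force: [-0.6, 0.2, -3.6]
grip_width: 0.0558
grip_force: 24.9
```

```bash
python3 - <<'E'
from rows import *
print(robot.get_obs()["q"].round(2))
rows(lin((0,.19,.215,.785,0),(0,.19,.14,.785,0),6)+lin((0,.19,.14,.785,0),(0,.19,.128,.785,0),3))
import cv2
a=robot.camera("side");cv2.imwrite("pics/se.png",a["color"][:,:,::-1])
g=a["color"].mean(2).astype(int)
o=robot.get_obs();gp=o["position"]-Ro.from_quat(o["tool_rot"]).apply([0,0,.019])
for A in(-1,1):
  for B in(-1,1): print(A,B,proj("side",gp+Ro.from_euler("z",P[2]).apply([A*.028,B*.028,-.0915])).round(1))
u,v=proj("side",gp+Ro.from_euler("z",P[2]).apply([-.028,.028,-.0915])).astype(int)
print("cols",list(range(u-24,u+21,3)))
for r in range(v-18,v+8): print(r,g[r,u-24:u+21:3])
E
```

```text
[ 0.22  0.42  2.17  3.89  0.29 -2.1 ]
[-0.8, 0.0, 0.8] [-0.0, 0.01, 0.0]
[-1.6, 0.0, 1.7] [-0.0, 0.01, 0.0]
[-2.5, 0.0, 2.6] [-0.0, 0.01, 0.0]
[-3.4, 0.0, 3.5] [-0.0, 0.01, 0.0]
[-4.3, 0.0, 4.4] [-0.0, 0.01, 0.0]
[-5.2, 0.0, 5.3] [-0.0, 0.01, 0.0]
[-5.4, 0.0, 5.6] [-0.0, 0.01, 0.0]
[-5.7, 0.0, 5.9] [-0.0, 0.01, 0.0]
[-6.0, 0.0, 6.1] [-0.0, 0.01, 0.0]
-1 -1 [311.8 258.5]
-1 1 [293.2 270.7]
1 -1 [292.1 248.7]
1 1 [273.4 260.2]
cols [269, 272, 275, 278, 281, 284, 287, 290, 293, 296, 299, 302, 305, 308, 311]
252 [ 90 131 115 114  88  46  46  47  79  79  94 145 179 183  87]
253 [ 98 153 114 113 110  65  46  46  78  80 154 176 184 183  89]
254 [131 157 114 114 115 105  52  46  79  95 179 182 183 182  88]
255 [153 121 114 114 115 114  95  47  79 153 183 182 183 182  89]
256 [158  99 114 114 115 114 110  73  93 179 183 182 184 183  90]
257 [122  99 114 115 115 114 112 105 151 183 183 183 183 183 126]
258 [ 99 108 113 114 115 114 113 112 175 183 184 184 183 183 134]
259 [100 132 114 114 116 115 113 111 179 184 184 184 183 176 130]
260 [107 133 115 114 116 115 113 113 179 184 184 184 183 157 1
[... 425 characters left out ...]
 82  99 113 160 180 142 141 128 115 115]
268 [192 137 126 108 109 115  85 111 158 160 139 141 127 114 114]
269 [203 165 112 110 132 135  87  94 151 142 141 140 127 115 115]
270 [202 179 108 109 138 140 124  84 122 139 141 140 127 115 115]
271 [201 181 170 123 138 141 138 106 117 141 140 140 127 114 115]
272 [194 182 184 165 139 140 139 133 123 141 133 105 126 114 114]
273 [183 183 192 197 140 139 139 140 137 140 123  72 118 114 116]
274 [181 192 201 204 193 139 139 140 140 140 134  93  91 115 115]
275 [183 195 203 205 204 168 140 139 140 139 139  76  77 105 115]
276 [183 201 204 205 203 198 139 140 139 138 122  44  52  87 112]
277 [199 204 204 203 204 205 193 140 139 139  84  33  30  66  95]
```

Tin 1's base corner is seen at (291,270) against the predicted (293,271), so it is upright. Lowering.

Request:
play_rows(
  gripper=[0.6,0.6,0.6,0.6,0.6,0.6,0.6,0.6,0.6,0.6,0.6,0.6],
  delta_pos=[
    [-0.5,0,0.5],
    [-1.3,0,1.3],
    [-2.2,0,2.2],
    [-3.1,0,3.2],
    [-4,0,4.1],
    [-4.7,0,4.8],
    [-5.2,0,5.3],
    [-5.4,0,5.6],
    [-5.7,0,5.9],
    [-5.9,0,6],
    [-5.9,0,6],
    [-5.9,0,6],
  ],
  turn=[
    [0,0.01,0],
    [0,0.01,0],
    [0,0.01,0],
    [0,0.01,0],
    [0,0.01,0],
    [0,0.01,0],
    [0,0.01,0],
    [0,0.01,0],
    [0,0.01,0],
    [0,0.01,0],
    [0,0.01,0],
    [0,0.01,0],
  ],
)

```text
time: 22.75
position: [0.5273, 0.1732, 0.1173]
tool_rot: [0.922, -0.024, 0.386, 0.011]
ft_force: [-1.0, -1.0, 2.6]
grip_width: 0.0561
grip_force: 24.9
```

```bash
python3 - <<'E'
from rows import *
print(robot.get_obs()["q"].round(2))
rows([(0,.19,.128,.785,0),(0,.19,.126,.785,0),(0,.19,.124,.785,0)])
E
```

```text
[ 0.23  0.66  2.24  3.52  0.56 -1.7 ]
[-0.2, 0.0, 0.2] [-0.0, -0.01, 0.0]
[-0.3, 0.0, 0.3] [-0.0, -0.01, 0.0]
[-0.5, 0.0, 0.5] [-0.0, -0.01, 0.0]
```

Request:
play_rows(
  gripper=[0.6,0.6,0.6],
  delta_pos=[
    [-0.1,0,0.1],
    [-0.1,0,0.1],
    [-0.1,0,0.1],
  ],
  turn=[
    [0,-0.01,0],
    [0,-0.01,0],
    [0,-0.01,0],
  ],
)

```text
time: 23.12
position: [0.5278, 0.1732, 0.1171]
tool_rot: [0.924, -0.025, 0.383, 0.011]
ft_force: [-2.7, -1.5, 9.8]
grip_width: 0.0563
grip_force: 24.9
```

Firm contact. Easing off and releasing.

Request:
play_rows(
  gripper=[0.6,0.6,0,-0.4,-0.6,-0.6,-0.6],
  delta_pos=[
    [0.1,0,-0.1],
    [0.1,0,-0.1],
    [0.1,0,-0.1],
    [0.1,0,-0.1],
    [0.1,0,-0.1],
    [0.1,0,-0.1],
    [0.1,0,-0.1],
  ],
  turn=[
    [0,0,0],
    [0,0,0],
    [0,0,0],
    [0,0,0],
    [0,0,0],
    [0,0,0],
    [0,0,0],
  ],
)

```text
time: 24.0
position: [0.5264, 0.1734, 0.116]
tool_rot: [0.925, -0.024, 0.379, 0.011]
ft_force: [0.3, -0.7, -0.2]
grip_width: 0.0695
grip_force: 0.0
```

Request:
play_rows(
  gripper=[-0.6,-0.6,-0.6,-0.6,-0.6,-0.6,-0.6,-0.6,-0.6],
  delta_pos=[
    [0.5,0,-0.5],
    [1.5,0,-1.5],
    [3,0,-3],
    [5,0,-5],
    [7,0,-7],
    [9,0,-9],
    [11,0,-11],
    [12,0,-12],
    [12,0,-12],
  ],
  turn=[
    [0,0,0],
    [0,0,0],
    [0,0,0],
    [0,0,0],
    [0,0,0],
    [0,0,0],
    [0,0,0],
    [0,0,0],
    [0,0,0],
  ],
)

```text
time: 25.12
position: [0.5266, 0.1594, 0.2731]
tool_rot: [0.92, -0.015, 0.391, 0.006]
ft_force: [-0.5, 0.3, 0.4]
grip_width: 0.0695
grip_force: 0.0
```

```bash
python3 - <<'E'
from rows import *
print(robot.get_obs()["q"].round(3))
import cv2
a=robot.camera("side")["color"][:,:,::-1];b=robot.camera("top")["color"][:,:,::-1]
cv2.imwrite("pics/sf.png",a);cv2.imwrite("pics/tf.png",b)
cv2.imwrite("pics/f.png",np.hstack([cv2.resize(a[180:330,260:420],(480,450)),cv2.resize(b[200:300,230:301],(320,450))]))
E
```

```text
[ 0.174  0.24   2.13   4.572  0.149 -2.855]
```

View pics/f.png

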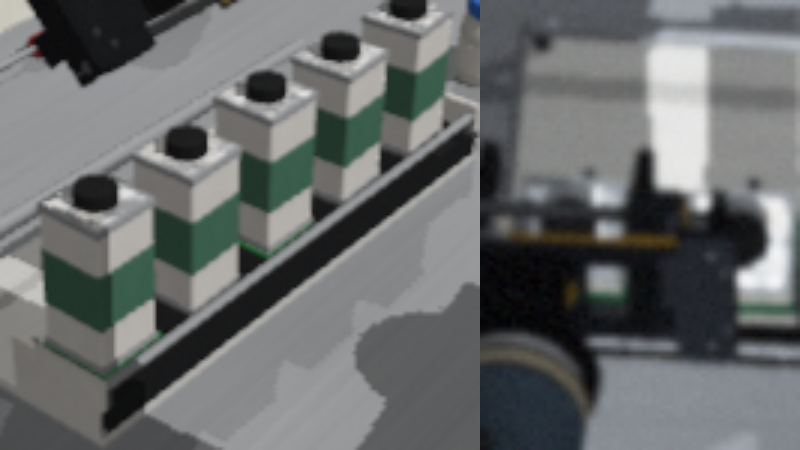

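All five tins stand in line and upright, both pads are covered, and the gripper is clear above. Joints 4 and 6 are at their limits, so I'll unwind them by yawing, then plan the way to the lever.

```bash
python3 - <<'E'
from rows import *
o=robot.get_obs();g=o["position"]-Ro.from_quat(o["tool_rot"]).apply([0,0,.019]);print(g)
A=(.005,.185,.287,.785,0);B=(.02,.185,.287,.785,.45);Cc=(.02,.185,.30,.2,.45);Dd=(-.135,.42,.25,0,.1);
run([A,B,Cc,Dd,(-.135,.42,.104,0,0),(0,.416,.104,0,0)],12)
rows(lin(A,B,9))
E
```

```text
[0.51276322 0.15999589 0.28483242]
start [ 0.17  0.24  2.13  4.57  0.15 -2.85]
(0.02, 0.185, 0.287, 0.785, 0.45) [ 0.13  0.25  2.1   4.23  0.   -2.85] maxstep 0.04 err 0.1878
(0.02, 0.185, 0.3, 0.2, 0.45) [ 0.11  0.28  2.13  3.53  0.   -2.23] maxstep 0.16 err 0.5004
(-0.135, 0.42, 0.25, 0, 0.1) [ 0.61  0.39  2.13  3.42  0.   -1.29] maxstep 0.09 err 0.5605
(-0.135, 0.42, 0.104, 0, 0) [ 0.61  0.65  2.07  3.37  0.   -1.14] maxstep 0.02 err 0.5127
(0, 0.416, 0.104, 0, 0) [ 0.47  0.71  1.92  3.39  0.   -1.29] maxstep 0.01 err 0.4483
[0.6, -0.9, 0.4] [0.02, -0.02, -0.02]
[0.8, -1.0, 0.5] [0.05, -0.02, -0.05]
[0.9, -1.0, 0.6] [0.09, -0.02, -0.09]
[1.0, -1.1, 0.7] [0.13, -0.02, -0.12]
[1.1, -1.1, 0.8] [0.16, -0.02, -0.16]
[1.2, -1.2, 0.9] [0.2, -0.02, -0.19]
[1.3, -1.3, 1.1] [0.23, -0.02, -0.23]
[1.4, -1.3, 1.2] [0.27, -0.02, -0.26]
[1.5, -1.4, 1.3] [0.3, -0.02, -0.3]
```

```bash
python3 - <<'E'
from rows import *
A=(.002,.178,.285,.785,0);A2=(0,.19,.215,.785,0);B=(0,.19,.215,.785,.45);B2=(.03,.19,.28,.785,.45);Cc=(.03,.19,.28,.2,.45);Dd=(-.135,.42,.25,0,.1);
run([A,A2,B,B2,Cc,Dd,(-.135,.42,.104,0,0),(0,.416,.104,0,0)],12)
rows(lin(A,A2,5))
E
```

```text
start [ 0.17  0.24  2.13  4.57  0.15 -2.85]
(0, 0.19, 0.215, 0.785, 0) [ 0.22  0.42  2.18  3.89  0.29 -2.09] maxstep 0.1 err 0.0104
(0, 0.19, 0.215, 0.785, 0.45) [-0.05  0.4   2.23  2.18  0.38 -0.97] maxstep 0.17 err 0.0
(0.03, 0.19, 0.28, 0.785, 0.45) [-0.05  0.27  2.09  1.42  0.31 -0.16] maxstep 0.07 err 0.0
(0.03, 0.19, 0.28, 0.2, 0.45) [0.08 0.34 1.67 0.08 0.95 1.22] maxstep 0.29 err 0.0
(-0.135, 0.42, 0.25, 0, 0.1) [0.61 0.44 1.57 0.   1.13 2.14] maxstep 0.09 err 0.0
(-0.135, 0.42, 0.104, 0, 0) [ 0.61  0.65  1.69 -0.    0.81  2.24] maxstep 0.03 err 0.0
(0, 0.416, 0.104, 0, 0) [0.48 0.74 1.44 0.   0.96 2.11] maxstep 0.02 err 0.0
[-0.9, -0.4, 1.1] [-0.02, -0.02, 0.02]
[-1.9, -0.6, 2.1] [-0.02, -0.02, 0.02]
[-2.9, -0.9, 3.0] [-0.02, -0.02, 0.02]
[-4.0, -1.1, 4.0] [-0.02, -0.02, 0.02]
[-5.0, -1.3, 4.9] [-0.02, -0.02, 0.02]
```

Request:
play_rows(
  gripper=[-0.6,-0.6,-0.6,-0.6,-0.6,-0.6,-0.6],
  delta_pos=[
    [-0.7,-0.4,0.7],
    [-1.6,-0.6,1.6],
    [-2.6,-0.6,2.6],
    [-3.6,-0.6,3.6],
    [-4.8,-0.6,4.8],
    [-4.8,-0.6,4.8],
    [-4.8,-0.6,4.8],
  ],
  turn=[
    [0,0,0],
    [0,0,0],
    [0,0,0],
    [0,0,0],
    [0,0,0],
    [0,0,0],
    [0,0,0],
  ],
)

```text
time: 26.1
position: [0.5281, 0.1656, 0.2036]
tool_rot: [0.921, -0.015, 0.39, 0.006]
ft_force: [-0.1, 0.5, 0.1]
grip_width: 0.0695
grip_force: 0.0
```

```bash
python3 - <<'E'
from rows import *
print(robot.get_obs()["q"].round(3))
A2=(0,.19,.215,.785,0);B=(0,.19,.215,.785,.45);B2=(.03,.19,.28,.785,.45)
rows(lin(A2,B,9)+lin(B,B2,3))
E
```

```text
[ 0.191  0.416  2.198  3.703  0.305 -1.954]
[-0.2, -0.8, 0.1] [0.02, -0.02, -0.02]
[-0.2, -0.9, 0.1] [0.05, -0.02, -0.05]
[-0.2, -0.9, 0.1] [0.09, -0.02, -0.09]
[-0.2, -1.0, 0.1] [0.13, -0.02, -0.12]
[-0.2, -1.1, 0.1] [0.16, -0.02, -0.16]
[-0.2, -1.1, 0.1] [0.2, -0.02, -0.19]
[-0.3, -1.2, 0.0] [0.23, -0.02, -0.23]
[-0.3, -1.3, 0.0] [0.27, -0.02, -0.26]
[-0.3, -1.3, 0.0] [0.3, -0.02, -0.3]
[2.0, -1.3, -0.8] [0.3, -0.02, -0.3]
[4.2, -1.3, -1.6] [0.3, -0.02, -0.3]
[6.5, -1.3, -2.4] [0.3, -0.02, -0.3]
```

Request:
play_rows(
  gripper=[-0.6,-0.6,-0.6,-0.6,-0.6,-0.6,-0.6,-0.6,-0.6,-0.6,-0.6,-0.6],
  delta_pos=[
    [-0.2,-0.8,0.1],
    [-0.2,-0.9,0.1],
    [-0.2,-0.9,0.1],
    [-0.2,-1,0.1],
    [-0.2,-1.1,0.1],
    [-0.2,-1.1,0.1],
    [-0.3,-1.2,0],
    [-0.3,-1.3,0],
    [-0.3,-1.3,0],
    [2,-1.3,-0.8],
    [4.2,-1.3,-1.6],
    [6.5,-1.3,-2.4],
  ],
  turn=[
    [0.02,-0.02,-0.02],
    [0.05,-0.02,-0.05],
    [0.09,-0.02,-0.09],
    [0.13,-0.02,-0.12],
    [0.16,-0.02,-0.16],
    [0.2,-0.02,-0.19],
    [0.23,-0.02,-0.23],
    [0.27,-0.02,-0.26],
    [0.3,-0.02,-0.3],
    [0.3,-0.02,-0.3],
    [0.3,-0.02,-0.3],
    [0.3,-0.02,-0.3],
  ],
)

```text
time: 27.6
position: [0.5561, 0.1778, 0.2671]
tool_rot: [0.907, 0.18, 0.375, -0.073]
ft_force: [-1.5, 1.6, -0.6]
grip_width: 0.0698
grip_force: 0.0
```

```bash
python3 - <<'E'
from rows import *
print(robot.get_obs()["q"].round(3))
B2=(.03,.19,.28,.785,.45);Cc=(.03,.19,.28,.2,.45)
rows(lin(B2,Cc,7)+lin(Cc,(-.06,.32,.27,.1,.25),4))
E
```

```text
[-0.042  0.268  2.087  1.407  0.303 -0.148]
[-0.2, 0.1, 0.0] [0.0, -0.08, 0.0]
[-0.3, 0.1, 0.0] [0.0, -0.17, -0.0]
[-0.5, 0.1, -0.0] [0.0, -0.25, -0.0]
[-0.7, 0.1, -0.1] [0.0, -0.33, -0.0]
[-0.8, 0.1, -0.1] [0.0, -0.42, -0.0]
[-0.9, 0.1, -0.2] [0.0, -0.5, -0.0]
[-1.1, 0.1, -0.3] [0.0, -0.58, -0.0]
[-1.7, -3.8, -0.6] [-0.02, -0.61, 0.04]
[-2.4, -7.7, -0.9] [-0.04, -0.63, 0.09]
[-3.0, -11.6, -1.2] [-0.06, -0.66, 0.14]
[-3.7, -15.5, -1.5] [-0.08, -0.68, 0.18]
```

Wrist is unwound. Untilting, moving towards the lever and shutting the fingers.

Request:
play_rows(
  gripper=[-0.6,-0.6,-0.6,-0.6,-0.6,-0.6,-0.6,1,1,1,1,1],
  delta_pos=[
    [-0.2,0.1,0],
    [-0.3,0.1,0],
    [-0.5,0.1,0],
    [-0.7,0.1,-0.1],
    [-0.8,0.1,-0.1],
    [-0.9,0.1,-0.2],
    [-1.1,0.1,-0.3],
    [-1.7,-3.8,-0.6],
    [-2.4,-7.7,-0.9],
    [-3,-11.6,-1.2],
    [-3.7,-15.5,-1.5],
    [-3.7,-15.5,-1.5],
  ],
  turn=[
    [0,-0.08,0],
    [0,-0.17,0],
    [0,-0.25,0],
    [0,-0.33,0],
    [0,-0.42,0],
    [0,-0.5,0],
    [0,-0.58,0],
    [-0.02,-0.61,0.04],
    [-0.04,-0.63,0.09],
    [-0.06,-0.66,0.14],
    [-0.08,-0.68,0.18],
    [-0.08,-0.68,0.18],
  ],
)

```text
time: 29.1
position: [0.4607, 0.3094, 0.2502]
tool_rot: [0.994, 0.101, 0.049, -0.007]
ft_force: [-0.1, -0.2, 0.2]
grip_width: 0.0275
grip_force: 0.0
```

```bash
python3 - <<'E'
from rows import *
print(robot.get_obs()["q"].round(3))
E1=(-.06,.32,.27,.1,.25);F=(-.140,.42,.22,0,0);G=(-.14,.42,.102,0,0)
rows(lin(E1,F,5)+lin(F,G,5))
E
```

```text
[ 0.398  0.363  1.647 -0.017  1.034  1.774]
[-0.9, -2.1, 0.8] [-0.01, -0.02, 0.06]
[-2.1, -4.4, 1.7] [-0.01, -0.04, 0.11]
[-3.3, -6.7, 2.6] [-0.02, -0.06, 0.16]
[-4.4, -9.1, 3.5] [-0.02, -0.08, 0.21]
[-5.6, -11.4, 4.4] [-0.02, -0.1, 0.26]
[-5.8, -11.4, 6.8] [-0.02, -0.1, 0.26]
[-6.1, -11.4, 9.1] [-0.02, -0.1, 0.26]
[-6.3, -11.4, 11.5] [-0.02, -0.1, 0.26]
[-6.5, -11.4, 13.8] [-0.02, -0.1, 0.26]
[-6.8, -11.4, 16.2] [-0.02, -0.1, 0.26]
```

Request:
play_rows(
  gripper=[1,1,1,1,1,1,1,1,1,1,1,1],
  delta_pos=[
    [-0.9,-2.1,0.8],
    [-2.1,-4.4,1.7],
    [-3.3,-6.7,2.6],
    [-4.4,-9.1,3.5],
    [-5.6,-11.4,4.4],
    [-5.6,-11.4,4.4],
    [-5.8,-11.4,6.8],
    [-6.1,-11.4,9.1],
    [-6.3,-11.4,11.5],
    [-6.5,-11.4,13.8],
    [-6.8,-11.4,16.2],
    [-6.8,-11.4,16.2],
  ],
  turn=[
    [-0.01,-0.02,0.06],
    [-0.01,-0.04,0.11],
    [-0.02,-0.06,0.16],
    [-0.02,-0.08,0.21],
    [-0.02,-0.1,0.26],
    [-0.02,-0.1,0.26],
    [-0.02,-0.1,0.26],
    [-0.02,-0.1,0.26],
    [-0.02,-0.1,0.26],
    [-0.02,-0.1,0.26],
    [-0.02,-0.1,0.26],
    [-0.02,-0.1,0.26],
  ],
)

```text
time: 30.6
position: [0.3891, 0.4075, 0.0813]
tool_rot: [1.0, -0.031, -0.002, 0.003]
ft_force: [-0.4, 0.2, 0.5]
grip_width: 0.0005
grip_force: 0.0
```

```bash
python3 - <<'E'
from rows import *
G=(-.14,.42,.102,0,0);rows([G]+lin(G,(0,.416,.102,0,0),7))
import cv2
c=robot.camera("top")["color"].astype(int);m=(c[...,0]>130)&(c[...,1]<70)&(c[...,2]<70)
ys,xs=np.nonzero(m[230:320,120:220]);print(len(xs),xs.mean()+120,ys.mean()+230)
E
```

```text
[-0.2, -0.4, -0.2] [0.01, 0.0, -0.01]
[1.8, -0.3, -0.2] [0.01, 0.0, -0.01]
[3.8, -0.3, -0.2] [0.01, 0.0, -0.01]
[5.8, -0.2, -0.2] [0.01, 0.0, -0.01]
[7.8, -0.2, -0.2] [0.01, 0.0, -0.01]
[9.8, -0.1, -0.2] [0.01, 0.0, -0.01]
[11.8, -0.1, -0.2] [0.01, 0.0, -0.01]
[13.8, -0.0, -0.2] [0.01, 0.0, -0.01]
0 nan nan<stdin>:5: RuntimeWarning: Mean of empty slice.
  ret = ret.dtype.type(ret / rcount)
```

Request:
play_rows(
  gripper=[1,1,1,1,1,1,1],
  delta_pos=[
    [1.8,-0.2,-0.2],
    [3.8,-0.2,-0.2],
    [5.8,-0.2,-0.2],
    [7.8,-0.1,-0.2],
    [9.5,-0.1,-0.2],
    [10.5,0,-0.2],
    [10.5,0,-0.2],
  ],
  turn=[
    [0,0,0],
    [0,0,0],
    [0,0,0],
    [0,0,0],
    [0,0,0],
    [0,0,0],
    [0,0,0],
  ],
)

```text
time: 31.52
position: [0.4948, 0.4023, 0.0836]
tool_rot: [1.0, -0.031, -0.001, 0.002]
ft_force: [-0.3, -0.7, -0.1]
grip_width: 0.0002
grip_force: 0.0
```

```bash
python3 - <<'E'
from rows import *
import cv2
for n in("top","side"):
    c=robot.camera(n)["color"].astype(int);m=(c[...,0]>110)&(c[...,1]<c[...,0]*.45)&(c[...,2]<c[...,0]*.45)
    x0,x1,y0,y1=(120,230,220,320) if n=="top" else (170,300,290,400)
    ys,xs=np.nonzero(m[y0:y1,x0:x1]);print(n,len(xs),xs.mean()+x0,ys.mean()+y0)
    print([proj(n,(.451+.043*k,.407-.004*k,z)).round(1).tolist() for k,z in((0,.101),(1,.112),(2,.101))])
E
```

```text
top 0 nan nan
[[160.0, 276.6], [161.5, 259.3], [165.3, 243.6]]
side 0 nan nan
[[233.4, 344.0], [217.2, 327.6], [203.1, 321.1]]<stdin>:6: RuntimeWarning: Mean of empty slice.
  ret = ret.dtype.type(ret / rcount)
```

Request:
play_rows(
  gripper=[1,1,1,1,1],
  delta_pos=[
    [0.6,0,0],
    [1.2,0,0],
    [1.6,0,0],
    [2,0.1,0],
    [2,0.1,0],
  ],
  turn=[
    [0,0,0],
    [0,0,0],
    [0,0,0],
    [0,0,0],
    [0,0,0],
  ],
)

```text
time: 32.25
position: [0.5124, 0.4008, 0.0836]
tool_rot: [1.0, -0.031, -0.003, 0.002]
ft_force: [-3.9, 2.0, 1.1]
grip_width: 0.0002
grip_force: 2.0
```

```bash
python3 - <<'E'
from rows import *
import cv2
for n in("top","side"):
    c=robot.camera(n)["color"].astype(int);m=(c[...,0]>80)&(c[...,1]<c[...,0]*.5)&(c[...,2]<c[...,0]*.5)
    x0,x1,y0,y1=(120,230,220,320) if n=="top" else (170,300,290,400)
    ys,xs=np.nonzero(m[y0:y1,x0:x1]);print(n,len(xs),xs.sum()/max(1,len(xs))+x0,ys.sum()/max(1,len(xs))+y0)
E
```

```text
top 0 120.0 220.0
side 44 198.27272727272728 324.47727272727275
```

Request:
play_rows(
  gripper=[1,1,1,1],
  delta_pos=[
    [0.2,0,0],
    [0.4,0,0],
    [0.5,0,0],
    [0.5,0,0],
  ],
  turn=[
    [0,0,0],
    [0,0,0],
    [0,0,0],
    [0,0,0],
  ],
)

```text
time: 32.85
position: [0.5129, 0.4007, 0.0835]
tool_rot: [0.999, -0.031, -0.007, 0.003]
ft_force: [-13.0, 4.9, 5.5]
grip_width: 0.0006
grip_force: 6.2
```

Request:
play_rows(
  gripper=[1,1,1,1,1,1,1,1,1],
  delta_pos=[
    [-1,0,0],
    [-3,0,0],
    [-6,0,0],
    [-9,0,-2],
    [-11,0,-6],
    [-12,0,-11],
    [-12,0,-16],
    [-12,0,-17],
    [-12,0,-17],
  ],
  turn=[
    [0,0,0],
    [0,0,0],
    [0,0,0],
    [0,0,0],
    [0,0,0],
    [0,0,0],
    [0,0,0],
    [0,0,0],
    [0,0,0],
  ],
)

```text
time: 33.98
position: [0.4002, 0.4081, 0.2547]
tool_rot: [1.0, -0.031, 0.0, 0.002]
ft_force: [-0.8, -0.7, 0.3]
grip_width: 0.0003
grip_force: 0.0
```

```bash
python3 - <<'E'
from rows import *
import cv2
px={}
for n in("top","side"):
    im=robot.camera(n)["color"];c=im.astype(int);cv2.imwrite(f"pics/{n}z.png",im[:,:,::-1]);m=(c[...,0]>80)&(c[...,1]<c[...,0]*.5)&(c[...,2]<c[...,0]*.5)
    x0,x1,y0,y1=(120,230,220,320) if n=="top" else (170,300,290,400)
    ys,xs=np.nonzero(m[y0:y1,x0:x1]);px[n]=(xs.sum()/max(1,len(xs))+x0,ys.sum()/max(1,len(xs))+y0);print(n,len(xs),px[n])
print(tri(px["top"],px["side"]))
# standing check: dark cap blobs in side view vs expected cap tops of tins on pads
for y in(.19,.095,0,-.095,-.19):
    u,v=proj("side",W(0,y,.16+(.004 if y in(.19,0) else 0)))
    c=cv2.imread("pics/sidez.png").mean(2);w=c[int(v)-12:int(v)+16,int(u)-14:int(u)+15]
    n,l,s,ce=cv2.connectedComponentsWithStats((w<60).astype(np.uint8));k=1+s[1:,4].argmax();print(y,(u,v),s[k],ce[k]-[14,12])
E
```

```text
top 63 (np.float64(163.79365079365078), np.float64(244.15873015873015))
side 151 (np.float64(201.26490066225165), np.float64(321.7682119205298))
(array([0.53616376, 0.40309908, 0.10257689]), np.float64(0.4141987691862141))
0.19 (np.float64(291.8167327985741), np.float64(242.2897182754917)) [  7   9  15  12 146] [0.26027397 2.18493151]
0.095 (np.float64(322.42110600976645), np.float64(225.42066182269747)) [  7   9  14  11 128] [-0.3359375  2.3046875]
0 (np.float64(349.8299315433839), np.float64(207.27523685302054)) [  7   9  13  10 108] [-0.82407407  1.69444444]
-0.095 (np.float64(374.43797577678697), np.float64(193.86685466085137)) [ 7 10 13 10 96] [-1.22916667  2.46875   ]
-0.19 (np.float64(396.77024639948985), np.float64(180.31993874931956)) [ 8 10 12  9 85] [-0.6         1.62352941]
```

The lever tip is at x = 0.536, its end stop. All five caps lie within about 1 px of their expected places relative to each other, and the arm is clear.

```bash
python3 -c "
from rig import robot
print(robot.hand_in())"
```

```text
the job is handed in; nothing more can be done
None
```

I stood both tins upright on the two green pads, threw the lever over to its far stop, and handed the job in at about 34 s; no verdict came back.

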